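Swap the wire spools and lift the carrier level

TASK

The two wire spools stand in the wrong seats of the carrier: while it stands on the bench, swap them, so that the brass spool is fully home in the green seat and the dark grey spool in the orange seat (the cork mat is free to park one on meanwhile). Then lift the carrier straight up by its handle, level all the while, and finish holding it steady and level about 10 cm clear of the bench with both spools in it; do not put it down or let go. Leave the other things on the bench where they are.

Things in the scene. Friction and masses are not known exactly. Their poses are not given: they have to be found in the camera images.
- carrier: the spool carrier, loose, about 0.4 kg empty: an olive green and an orange square seat block (each 80 x 80 x 14 mm) joined by an aluminium bridge carrying a handle; 224 mm long (its x) and 80 mm wide (its y). Origin at the centre of its underside; x runs along its length from the green block (-x) to the orange block (+x), z up. It stands flat on the bench, turned any way round.
- handle (a point): centre of the carrier's handle: a black bar 64 mm long along the carrier's x, 14 mm wide (y), 18 mm tall, open beneath (two posts 10 mm wide, 26 mm either side of the middle). It lies in the middle of the carrier, 64 mm above its underside; the bar's top is at 73 mm. Axes as the carrier's.
- seat_green (a point): where a spool's centre is when it is fully home in the green seat: on the seat's axis, 36 mm above the carrier's underside and 72 mm from its middle. The seat is a round recess 54 mm across and 8 mm deep, its floor 6 mm above the carrier's underside, its mouth chamfered.
- seat_orange (a point): the same for the orange seat, at the other end of the carrier.
- brass_spool_center (a point): spool of brass wire with white flanges, a rigid upright cylinder 60 mm tall, loose, about 0.22 kg; both flanges 48 mm across and 8 mm thick, the wound part between them 45-46 mm across. This point is its centre, half-way up (30 mm above its underside); z is its axis. Starts seated in the orange seat.
- grey_spool_center (a point): spool of dark grey wire with black flanges, a rigid upright cylinder 60 mm tall, loose, about 0.16 kg; both flanges 48 mm across and 8 mm thick, the wound part between them 45-46 mm across. This point is its centre, half-way up (30 mm above its underside); z is its axis. Starts seated in the green seat.
- mat: round cork mat fixed to the bench, 84 mm across and 4 mm thick, empty: room to stand a spool meanwhile. Origin at the centre of its underside, on the bench top (height 0).
- jar: blue jar with black lid, 64 mm across, 75 mm tall; bystander, origin at its underside
- workpiece: steel plate with three holes, 90 x 60 x 20 mm; bystander, origin at its underside
- wrench: flat wrench lying on the bench, about 180 mm long; bystander, origin at its underside
- guide_wheel: grooved steel guide wheel lying flat, 60 mm across, 22 mm tall; bystander, origin at its underside
- vblock: dark steel block with a groove, 50 x 50 x 38 mm; bystander, origin at its underside
Things that resemble listed ones, but are neither listed nor needed, are in the scene too. Of the things that look like the part that bears brass_spool_center, the largest one is meant.

How it is judged:
On the way:
1. with the carrier standing on the bench, the brass spool is home in the green seat and the dark grey spool in the orange seat (distance between brass_spool_center and seat_green below 0.006 m and angle between the z axis of each of brass_spool_center, grey_spool_center and the z axis of carrier, either way round below 0.09 rad and distance between grey_spool_center and seat_orange below 0.006 m and height (world z) of carrier below 0.01 m and angle between carrier's own z axis and vertical below 0.05 rad), for 0.2 s.
At the end, for the whole second after the job is handed in: Carrier gripped (over 2 N), underside over 70 mm above the bench, resting on no bystander, handle within 0.2 m of its start, tilt under 0.09 rad, under 20 mm/s and 0.15 rad/s; brass spool within 6 mm of home in the green seat, grey spool in the orange seat, both square within 0.09 rad (distance between brass_spool_center and seat_green below 0.006 m and angle between the z axis of each of brass_spool_center, grey_spool_center and the z axis of carrier, either way round below 0.09 rad and distance between grey_spool_center and seat_orange below 0.006 m and height (world z) of carrier above 0.07 m and angle between carrier's own z axis and vertical below 0.09 rad and linear speed of carrier below 0.02 m/s and angular speed of carrier below 0.15 rad/s and contact force between carrier and the fingers above 2 N and distance of handle from where it was at the start of the episode below 0.2 m and contact force between carrier and jar below 0.1 N and contact force between carrier and workpiece below 0.1 N and contact force between carrier and wrench below 0.1 N and contact force between carrier and guide_wheel below 0.1 N and contact force between carrier and vblock below 0.1 N); the arm keeps its last pose, push and grip.
It fails at once if the carrier is tipped by more than 0.25 rad (angle between carrier's own z axis and vertical above 0.25 rad).
It fails at once if a bystander is moved by more than 20 mm (distance of any of jar, workpiece, wrench, guide_wheel, vblock from where it was at the start of the episode above 0.02 m).
It also fails if it takes over 72 s, if anything falls off the work surface, if the arm or the gripper's body presses on something with over 40 N, if the wrist force passes 120 N, or if a joint passes its speed limit or range.

ROBOT

A 6-joint arm with a two-finger parallel gripper is mounted at the origin on the work surface. World frame = base frame: x ahead of the robot, y to its left, z up, the work surface at z = 0. Lengths are in m, angles in rad, forces in N, time in s.
With the tool pointing down it reaches from about 0.4 to 0.825 m from the base axis. Payload 7 kg.
Tool frame: the origin (TCP) lies at the very end of the fingers, on their centre line; the grasp point (between the pads) lies 19 mm behind it; z points along the fingers, y is the direction in which the jaws open and shut (so a half turn about z gives the same grasp; the last joint's range is limited). The gripper opens to 88 mm and grips with 3 to 60 N. Pads are 19 mm wide; open, the fingers measure 130 mm over their backs; the gripper's body (78 mm by 193 mm) begins 47 mm behind the grasp point.
Start: joints at [1.538, 0.359, 0.012, 0, -1.224, -0.288], TCP at [0.213, 0.641, 0.227] pointing down, gripper open.
Joint ranges: [-3.07, 3.07], [-1.43, 2.12], [-1.02, 1.25], [-3.03, 1.67], [-3.05, -0], [-3.03, 3.03]. Speed limits (rad/s): [2.39, 2.39, 3.01, 3.14, 3.14, 3.14].

INTERFACE

Orientations are given as [roll, pitch, yaw] about the fixed x, y, z axes, in that order (R = Rz(yaw) Ry(pitch) Rx(roll)).
In Python, from station import arm, eyes, job, outline_of gives the robot as it stands.
- The arm moves only by the tool apply_moves, never from a script. Its argument "moves" is a list of rows, each a list of 5 numbers: the opening, from -1 (shut) to 1 (fully open), then the shift along the tool's x, y, z in m, then the turn about the tool's z in rad. A call has 1 to 12 rows; each row shifts and turns the commanded pose from where the row before left it, along the tool's axes as they then stand; what a row does not reach is not made up. A row lasts 1/12 s, in which the tool goes at most 41.7 mm and 7.16 degrees, less where a joint would pass 70% of its speed; a pose out of reach is approached as far as the arm can. A call with a gripper value outside its range is refused whole. The fingers move at their own pace and stop on an object; "newtons" is the grip in N (left out, the last holds). Time passes only in rows, so rows that do not move let the fingers close. It gives the time, the measured TCP pose, the force and the opening at its end, in the units of the state.
- arm.get_state(): the state, without advancing time (a new reading comes with each control period).
- eyes.grab_frame(name): name is "side" or "top" or "wrist"; returns a dict with "color" (420x560x3 uint8, red, green, blue), "z_map" (420x560 float32, m along the optical axis (not along the pixel's ray), 0 where there is no reading), "camera_matrix" (3x3 intrinsics, pixels), "k1" (the pictures are not rectified: a ray, as slopes to the right and down, at radius r is drawn at 1 + k1 r^2 times it, then the intrinsics apply), "extrinsics" (4x4, takes a point from camera to world coordinates). Camera axes: x right, y up, looking along -z (the intrinsics and any distortion apply to the point x, -y, -z); pixel columns grow to the right and rows downward; lengths in m; the calibration is good to about 2 mm. A picture is of the moment at which its call begins.
- job.job_done(): hands the job in, once; it reports no verdict.
Trained networks look in a picture, given as the dict that the camera call returned (one of the last four; its "shot" number tells which), for a name from the list of things; names that differ only in an ending like _2 or _b are one class to them, and where a whole thing is asked for, a point or a joint stands for the part that bears it (a point fixed in the world has none). Each returns a list of dicts, best first, with "score" (0 to 1); they miss things now and then, are a little off and sometimes report something else, mostly with a low value. They report only what shows in the picture. A call takes as long as a camera call. They do not tell look-alikes from the thing itself.
- outline_of(label, picture): "region" (420x560 bool, what is visible of it) and "extent" ([left, top, right, bottom] in pixels, round what is visible of it).
The state is a dict: "t": time; "q": joint angles; "qd": joint speeds; "joint_efforts": joint torques, N m; "eef_pos": TCP position; "ee_rot": TCP orientation; "force": force on the tool from outside, world axes, zero at the start; "moment": the same for the moment, N m; "width": finger opening in m.
Only numpy, scipy, OpenCV 4.12 (cv2) and the standard library are available. Lean on these libraries where they do the work, as an engineer would, in place of code of your own. Each camera call takes 0.05 s, during which the arm holds its last target.

## Working session

There is one attempt and no reset: what is moved stays moved. The work goes in short steps, Python scripts to look and compute and a tool call to move; the robot and the scene stay as the last step left them, time stands still between calls to the robot, and variables do not carry over. Pictures are saved under pics/ and viewed, and the job is handed in when it is done.

Besides the shell and the picture viewer there is one more tool, called after "Request:" as name(argument=value, ...), one argument or row to a line, values as JSON. apply_moves: Moves the arm, as the interface text tells. Its arguments: {"type":"object","properties":{"moves":{"type":"array","items":{"type":"array","items":{"type":"number"}}},"newtons":{"type":"number"}},"required":["moves"]}

```bash
mkdir -p pics; ls; cat > h.py <<'E'
import numpy as np, cv2
from station import arm, eyes, job, outline_of
def save(f,name): cv2.imwrite('pics/'+name, cv2.cvtColor(f['color'],cv2.COLOR_RGB2BGR))
def cloud(f):
    K=np.array(f['camera_matrix']);k1=f['k1'];z=f['z_map'];T=np.array(f['extrinsics'])
    v,u=np.mgrid[0:420,0:560].astype(float)
    xd=(u-K[0,2])/K[0,0]; yd=(v-K[1,2])/K[1,1]
    x,y=xd.copy(),yd.copy()
    for _ in range(20):
        r2=x*x+y*y; x=xd/(1+k1*r2); y=yd/(1+k1*r2)
    P=np.stack([x*z,-y*z,-z],-1)
    W=P@T[:3,:3].T+T[:3,3]
    W[z<=0]=np.nan
    return W
E
python3 - <<'E'
from h import *
s=arm.get_state();print(s)
for n in('top','side','wrist'):
    f=eyes.grab_frame(n);save(f,n+'0.png');np.savez('pics/'+n+'0.npz',**{k:v for k,v in f.items()})
    print(n,f['k1'],np.array(f['extrinsics'])[:3,3])
    for l in ['carrier','handle','brass_spool_center','grey_spool_center','mat','jar','vblock','guide_wheel','workpiece','wrench']:
        print(l,[(round(o['score'],2),[int(e) for e in o['extent']],np.round(np.nanmedian(cloud(f)[o['region']],0),3)) for o in outline_of(l,f)])
print(arm.get_state()['t'])
E
```

```text
pics
{'t': 0.0, 'q': array([ 1.53810791e+00,  3.59376451e-01,  1.10474016e-02, -3.43252648e-04,
       -1.22410641e+00, -2.88116523e-01]), 'qd': array([ 0.00173986,  0.00088965,  0.00040947, -0.00121237, -0.00217515,
       -0.00187483]), 'joint_efforts': array([-1.12643229e-03, -5.82722211e+01,  2.93062431e+01,  6.99694186e+00,
        7.00664241e-03, -1.47305182e-04]), 'eef_pos': array([0.21271116, 0.64008313, 0.2256257 ]), 'ee_rot': array([ 3.13992939e+00, -1.56420447e-04, -3.20921709e-01]), 'force': array([ 0.14630393, -0.17381022, -0.10770328]), 'moment': array([-0.01797588,  0.03623468, -0.03783315]), 'width': 0.0876477715659747}
top -0.09304311203879301 [ 0.23643841 -0.01523214  1.22502945]
carrier [(0.78, [259, 146, 320, 212], array([ 0.563, -0.044,  0.014]))]
handle [(0.69, [390, 216, 410, 234], array([ 0.406, -0.383,  0.031])), (0.59, [259, 148, 318, 210], array([ 0.557, -0.043,  0.014]))]
brass_spool_center [(0.61, [204, 232, 221, 259], array([0.358, 0.206, 0.02 ])), (0.56, [267, 221, 278, 235], array([0.403, 0.019, 0.043])), (0.54, [270, 186, 282, 204], array([ 0.506, -0.
[... 1283 characters left out ...]
], array([0.576, 0.18 , 0.004])), (0.5, [300, 265, 349, 305], array([0.357, 0.217, 0.019]))]
jar [(0.64, [337, 127, 359, 160], array([ 0.332, -0.274,  0.05 ]))]
vblock [(0.74, [317, 116, 334, 141], array([ 0.405, -0.369,  0.023]))]
guide_wheel [(0.82, [257, 343, 292, 376], array([0.432, 0.401, 0.017]))]
workpiece [(0.62, [302, 270, 345, 303], array([0.356, 0.218, 0.019]))]
wrench [(0.96, [139, 321, 221, 358], array([0.626, 0.383, 0.006])), (0.53, [213, 175, 292, 234], array([ 0.565, -0.028,  0.014]))]
wrist -0.041247668604164275 [0.27555499 0.61918053 0.38510707]
carrier []
handle []
brass_spool_center []
grey_spool_center []
mat []
jar []
vblock []
guide_wheel []
workpiece []
wrench []
1.65
```

View images.

```bash
python3 - <<'E'
import cv2,numpy as np
a=cv2.imread('pics/top0.png')[130:290,130:430]; cv2.imwrite('pics/topc.png',cv2.resize(a,None,fx=2.6,fy=2.6,interpolation=cv2.INTER_CUBIC))
a=cv2.imread('pics/side0.png')[100:390,120:380]; cv2.imwrite('pics/sidec.png',cv2.resize(a,None,fx=2,fy=2,interpolation=cv2.INTER_CUBIC))
E
```

```text
(no output)
```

View pics/topc.png

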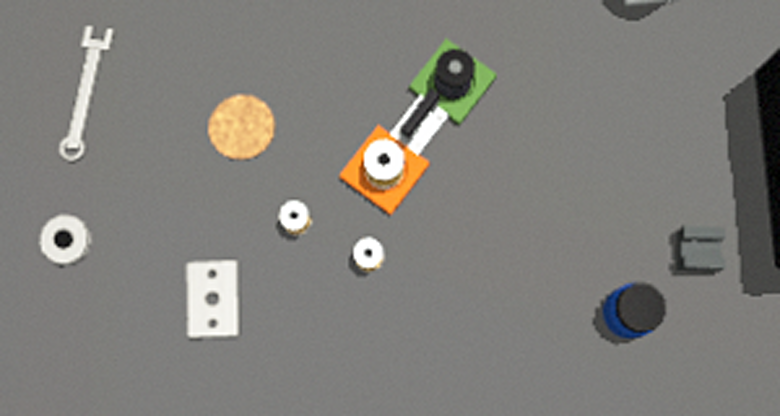

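View pics/sidec.png

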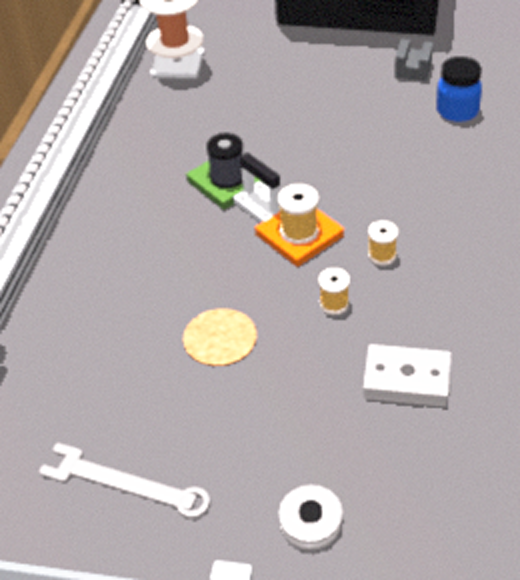

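Request:
apply_moves(
  moves=[
    [1,0.02,0.01,0,-0.122],
    [1,0.02,0.01,0,-0.122],
    [1,0.02,0.01,0,-0.122],
    [1,0.034,0.016,0,0],
    [1,0.034,0.016,0,0],
    [1,0.034,0.016,0,0],
    [1,0.034,0.016,0,0],
    [1,0.034,0.016,0,0],
    [1,0.034,0.016,0,0],
    [1,0.034,0.016,0,0],
    [1,0.034,0.016,0,0],
    [1,0.034,0.016,0,0],
  ],
)

```text
t: 2.65
eef_pos: [0.5793, 0.4685, 0.2267]
ee_rot: [-3.141, -0.0, 0.045]
force: [1.5, 0.9, 0.8]
width: 0.0874
```

Request:
apply_moves(
  moves=[
    [1,0.034,0.016,0,0],
    [1,0.034,0.016,0,0],
    [1,0.034,0.016,0,0],
    [1,0.034,0.016,0,0],
    [1,0.034,0.016,0,0],
    [1,0.034,0.016,0,0],
    [1,0.034,0.016,0,0],
    [1,0.034,0.016,0,0],
    [1,0,0,0,0],
  ],
)

```text
t: 3.4
eef_pos: [0.8602, 0.3481, 0.2203]
ee_rot: [3.138, 0.004, 0.039]
force: [0.4, -0.5, -2.9]
width: 0.0874
```

```bash
python3 - <<'E'
from h import *
s=arm.get_state();print(s['t'],s['eef_pos'],s['ee_rot'],s['force'])
f=eyes.grab_frame('wrist');save(f,'wrist1.png');np.savez('pics/wrist1.npz',**f)
print(f['extrinsics'])
E
```

```text
3.4 [0.86020849 0.34805592 0.22029694] [3.13782395 0.0044107  0.0392938 ] [ 0.35378403 -0.51825758 -2.90985488]
[[ 0.03932033  0.9666799   0.25295036  0.92690846]
 [-0.9992235   0.03740318  0.01238541  0.35096946]
 [ 0.00251158 -0.25324094  0.96739998  0.3785517 ]
 [ 0.          0.          0.          1.        ]]
```

View pics/wrist1.png

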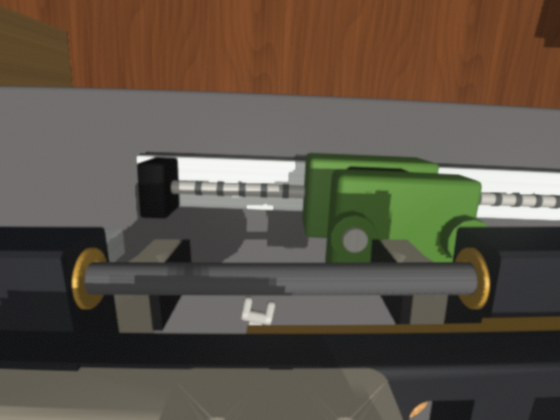

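```bash
cat >> h.py <<'E'
def plan(tx,ty,tz,tyaw,op=1,n=None,cur=None):
    s=arm.get_state()
    p=np.array(s['eef_pos']) if cur is None else np.array(cur[:3]); yaw=s['ee_rot'][2] if cur is None else cur[3]
    d=np.array([tx,ty,tz])-p; dy=(tyaw-yaw+np.pi)%(2*np.pi)-np.pi
    n=n or int(max(np.ceil(np.linalg.norm(d)/.038),np.ceil(abs(dy)/.12),1))
    rows=[]
    for i in range(n):
        y=yaw+dy*i/n; st=d/n
        rows.append([op,round(st[0]*np.cos(y)+st[1]*np.sin(y),4),round(st[0]*np.sin(y)-st[1]*np.cos(y),4),round(-st[2],4),round(-dy/n,3)])
    print(n,rows); return rows
E
python3 - <<'E'
from h import *
plan(.464,.04,.226,-.687)
f=np.load('pics/wrist1.npz');print(f['camera_matrix'])
E
```

```text
14 [[1, np.float64(-0.029), np.float64(0.021), np.float64(-0.0004), np.float64(0.052)], [1, np.float64(-0.0279), np.float64(0.0225), np.float64(-0.0004), np.float64(0.052)], [1, np.float64(-0.0267), np.float64(0.0239), np.float64(-0.0004), np.float64(0.052)], [1, np.float64(-0.0254), np.float64(0.0252), np.float64(-0.0004), np.float64(0.052)], [1, np.float64(-0.0241), np.float64(0.0265), np.float64(-0.0004), np.float64(0.052)], [1, np.float64(-0.0226), np.float64(0.0277), np.float64(-0.0004), np.float64(0.052)], [1, np.float64(-0.0212), np.float64(0.0289), np.float64(-0.0004), np.float64(0.052)], [1, np.float64(-0.0196), np.float64(0.0299), np.float64(-0.0004), np.float64(0.052)], [1, np.float64(-0.0181), np.float64(0.0309), np.float64(-0.0004), np.float64(0.052)], [1, np.float64(-0.0164), np.float64(0.0318), np.float64(-0.0004), np.float64(0.052)], [1, np.float64(-0.0148), np.float64(0.0326), np.float64(-0.0004), np.float64(0.052)], [1, np.float64(-0.013), np.float64(0.0334), np.float64(-0.0004), np.float64(0.052)], [1, np.float64(-0.0113), np.float64(0.034), np.float64(-0.0004), np.float64(0.052)], [1, np.float64(-0.0095), np.float64(0.0345), np.float64(-0.0004), np.float64(0.052)]]
[[347.41912426   0.         280.46882617]
 [  0.         347.41912426 206.10758033]
 [  0.           0.           1.        ]]
```

Request:
apply_moves(
  moves=[
    [1,-0.029,0.021,0,0.052],
    [1,-0.028,0.0225,0,0.052],
    [1,-0.027,0.024,0,0.052],
    [1,-0.025,0.025,0,0.052],
    [1,-0.024,0.0265,0,0.052],
    [1,-0.0225,0.0275,0,0.052],
    [1,-0.021,0.029,0,0.052],
    [1,-0.0195,0.03,0,0.052],
    [1,-0.018,0.031,0,0.052],
    [1,-0.0165,0.032,0,0.052],
    [1,-0.015,0.0325,0,0.052],
    [1,-0.013,0.0335,0,0.052],
  ],
)

```text
t: 4.45
eef_pos: [0.5169, 0.0857, 0.2269]
ee_rot: [-3.14, -0.001, -0.58]
force: [-0.6, -0.1, 0.9]
width: 0.0874
```

Request:
apply_moves(
  moves=[
    [1,-0.0115,0.034,0,0.052],
    [1,-0.0095,0.0345,0,0.052],
    [1,0,0,0,0],
  ],
)

```text
t: 4.7
eef_pos: [0.4575, 0.0392, 0.2273]
ee_rot: [-3.14, 0.001, -0.687]
force: [-1.3, 0.0, 0.1]
width: 0.0875
```

```bash
python3 - <<'E'
from h import *
s=arm.get_state();print(s['t'],s['eef_pos'],s['ee_rot'],s['force'])
f=eyes.grab_frame('wrist');save(f,'wrist2.png');np.savez('pics/wrist2.npz',**f)
f=eyes.grab_frame('top');save(f,'top2.png');np.savez('pics/top2.npz',**f)
E
```

```text
4.7 [0.45751111 0.03924763 0.22725501] [-3.14030055e+00  6.05138883e-04 -6.86614734e-01] [-1.2575129   0.02019709  0.13287604]
```

View pics/wrist2.png

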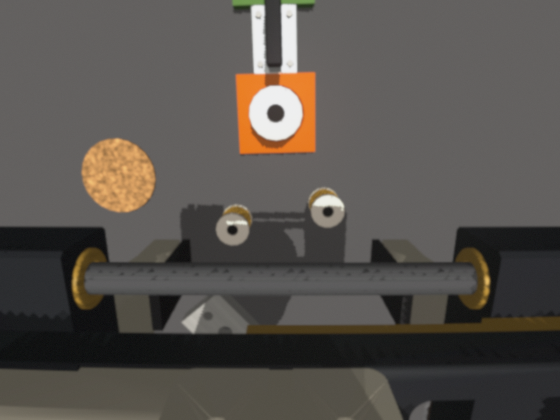

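Request:
apply_moves(
  moves=[
    [1,0.03,0,0,0],
    [1,0.03,0,0,0],
    [1,0,0,0,0],
  ],
)

```text
t: 5.05
eef_pos: [0.5126, 0.0032, 0.2266]
ee_rot: [-3.141, -0.002, -0.682]
force: [0.6, 0.6, -0.1]
width: 0.0878
```

```bash
cat >> h.py <<'E'
def fitcirc(xy):
    A=np.c_[xy,np.ones(len(xy))];b=(xy**2).sum(1);c=np.linalg.lstsq(A,b,rcond=None)[0];o=c[:2]/2
    return o,np.sqrt(c[2]+o@o)
def color_mask(f,name):
    h=cv2.cvtColor(f['color'],cv2.COLOR_RGB2HSV);H,S,V=h[...,0],h[...,1],h[...,2]
    if name=='green': return (H>40)&(H<80)&(S>110)&(V>50)
    if name=='orange': return (H>5)&(H<17)&(S>190)&(V>120)
def measure(f,C=(0.564,-0.043)):
    W=cloud(f);r={}
    near=(np.hypot(W[...,0]-C[0],W[...,1]-C[1])<.17)
    for n in('green','orange'):
        m=color_mask(f,n)&near&(abs(W[...,2]-.014)<.008)
        P=W[m]
        if len(P)<50: continue
        rect=cv2.minAreaRect((P[:,:2]*1000).astype(np.float32))
        r[n]=(np.array(rect[0])/1000,rect[1],rect[2],np.median(P[:,2]),len(P))
        # spool: top surface near
        t=near&(W[...,2]>.055)&(W[...,2]<.085)
        q=W[t]; d=np.hypot(q[:,0]-rect[0][0]/1000,q[:,1]-rect[0][1]/1000)
        q=q[d<.034]
        if len(q)>30:
            zt=np.median(q[:,2]); q=q[abs(q[:,2]-zt)<.006]
            e=cv2.minEnclosingCircle((q[:,:2]*1000).astype(np.float32))
            r['spool_'+n]=(np.array(e[0])/1000,e[1],zt,len(q),q[:,:2].mean(0))
    for k,v in r.items(): print(k,v)
    return r
E
python3 - <<'E'
from h import *
s=arm.get_state();print(s['t'],s['eef_pos'],s['ee_rot'],s['force'])
f=eyes.grab_frame('wrist');save(f,'wrist3.png');np.savez('pics/wrist3.npz',**f)
measure(f)
print('top');measure(np.load('pics/top2.npz'));measure(np.load('pics/top0.npz'));measure(np.load('pics/side0.npz'))
E
```

```text
5.05 [0.51263793 0.00322519 0.22657131] [-3.14135286e+00 -1.52733876e-03 -6.82087958e-01] [ 0.60740385  0.59139854 -0.12030417]
green (array([ 0.62391205, -0.08712519]), (77.21511840820312, 70.03023529052734), 51.93555450439453, np.float64(0.014184352457170146), 2663)
spool_green (array([ 0.62720349, -0.09011026]), 24.15968132019043, np.float64(0.06636411412811372), 2360, array([ 0.62488608, -0.08814226]))
orange (array([ 0.51370898, -0.00136586]), (78.5084228515625, 79.84033203125), 51.970054626464844, np.float64(0.014519253227254114), 2682)
spool_orange (array([ 0.51374719, -0.0015746 ]), 23.91497039794922, np.float64(0.06661061773381494), 2009, array([ 0.5143322 , -0.00186083]))
top
green (array([ 0.62600732, -0.09079334]), (78.68828582763672, 80.37693786621094), 51.8746337890625, np.float64(0.014398081872120216), 256)
spool_green (array([ 0.62675763, -0.09132527]), 24.188770294189453, np.float64(0.0664232103645177), 170, array([ 0.6261059 , -0.09131158]))
green (array([ 0.62607971, -0.09075776]), (78.2431869506836, 81.03504180908203), 51.898193359375, np.float64(0.014467071804026
[... 290 characters left out ...]
spool_orange (array([ 0.51321808, -0.0028482 ]), 24.519655227661133, np.float64(0.06630796773943137), 186, array([ 0.51235519, -0.00211289]))
green (array([ 0.63696765, -0.07822775]), (65.25810241699219, 76.72200012207031), 60.66682434082031, np.float64(0.013404353735831709), 223)
spool_green (array([ 0.62796716, -0.08821479]), 24.86332893371582, np.float64(0.06522413608664213), 184, array([ 0.62843272, -0.0848732 ]))
orange (array([0.51586633, 0.00437233]), (78.67363739013672, 80.8822021484375), 55.378997802734375, np.float64(0.010959662220742517), 133)
spool_orange (array([ 0.5145509 , -0.00165652]), 26.101016998291016, np.float64(0.06549100512086459), 230, array([0.51444743, 0.00166664]))
```

View pics/wrist3.png

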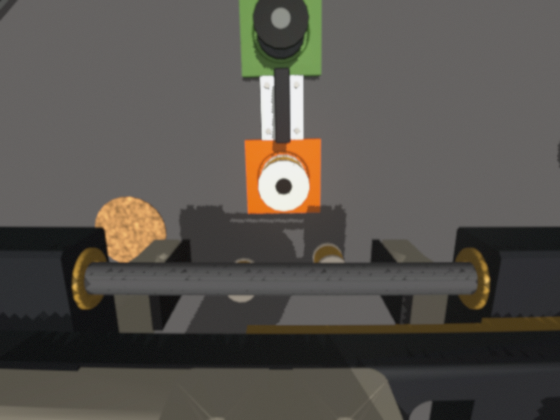

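```bash
python3 - <<'E'
from h import *
s=arm.get_state();print(s['eef_pos'],s['ee_rot'])
plan(.5137,-.0018,.1,-.665,n=4)
E
```

```text
[0.51099959 0.00377143 0.22610508] [ 3.14108390e+00 -1.61500022e-04 -6.83662477e-01]
4 [[1, np.float64(0.0014), np.float64(0.0007), np.float64(0.0315), np.float64(-0.005)], [1, np.float64(0.0014), np.float64(0.0007), np.float64(0.0315), np.float64(-0.005)], [1, np.float64(0.0014), np.float64(0.0007), np.float64(0.0315), np.float64(-0.005)], [1, np.float64(0.0014), np.float64(0.0007), np.float64(0.0315), np.float64(-0.005)]]
```

Request:
apply_moves(
  moves=[
    [1,0.0014,0.0007,0.0315,-0.005],
    [1,0.0014,0.0007,0.0315,-0.005],
    [1,0.0014,0.0007,0.0315,-0.005],
    [1,0.0014,0.0007,0.0315,-0.005],
    [1,0,0,0,0],
    [1,0,0,0,0],
  ],
  newtons=15,
)

```text
t: 5.6
eef_pos: [0.511, -0.0014, 0.0998]
ee_rot: [3.138, 0.002, -0.662]
force: [-0.1, 0.1, 1.0]
width: 0.0875
```

```bash
python3 - <<'E'
from h import *
for i in range(3):
    s=arm.get_state();print(s['t'],s['eef_pos'],s['ee_rot'])
f=eyes.grab_frame('wrist');save(f,'w4.png')
measure(f)
plan(.5137,-.0018,.025,-.665,n=4)
E
```

```text
5.6 [ 0.5110385  -0.00135803  0.09984755] [ 3.13835492e+00  1.62890783e-03 -6.61950405e-01]
5.6 [ 0.5110385  -0.00135803  0.09984755] [ 3.13835492e+00  1.62890783e-03 -6.61950405e-01]
5.6 [ 0.5110385  -0.00135803  0.09984755] [ 3.13835492e+00  1.62890783e-03 -6.61950405e-01]
green (array([ 0.60978644, -0.07615872]), (78.56755828857422, 35.28007507324219), 51.89596939086914, np.float64(0.01421359879110913), 4218)
spool_green (array([ 0.59596973, -0.06589292]), 17.270639419555664, np.float64(0.07301980760606033), 969, array([ 0.58968634, -0.06079565]))
orange (array([ 0.51440027, -0.00159349]), (79.42253112792969, 79.7275619506836), 51.59620666503906, np.float64(0.01445819291060435), 5333)
spool_orange (array([ 0.5140741 , -0.00174516]), 23.916074752807617, np.float64(0.06652975121913743), 4924, array([ 0.51530002, -0.00279076]))
4 [[1, np.float64(0.0004), np.float64(-0.0), np.float64(0.0191), np.float64(0.001)], [1, np.float64(0.0004), np.float64(-0.0), np.float64(0.0191), np.float64(0.001)], [1, np.float64(0.0004), np.float64(-0.0), np.float64(0.0191), np.float64(0.001)], [1, np.float64(0.0004), np.float64(-0.0), np.float64(0.0191), np.float64(0.001)]]
```

View pics/w4.png

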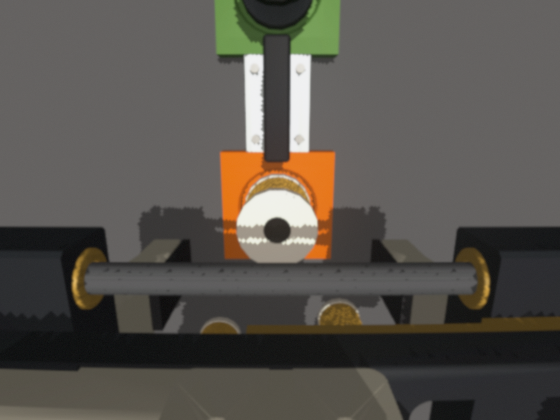

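Request:
apply_moves(
  moves=[
    [1,0.0007,0,0.025,0],
    [1,0.0007,0,0.025,0],
    [1,0.0007,0,0.025,0],
    [1,0,0,0,0],
    [-1,0,0,0,0],
    [-1,0,0,0,0],
    [-1,0,0,0,0],
    [-1,0,0,0,0],
    [-1,0,0,0,0],
    [-1,0,0,0,0],
  ],
  newtons=15,
)

```text
t: 6.48
eef_pos: [0.5139, -0.0027, 0.0264]
ee_rot: [-3.14, -0.001, -0.663]
force: [-0.1, -0.1, 0.1]
width: 0.0532
```

Request:
apply_moves(
  moves=[
    [-1,0,0,0,0],
    [-1,0,0,0,0],
    [-1,0,0,0,0],
    [-1,0,0,0,0],
  ],
)

```text
t: 6.82
eef_pos: [0.5142, -0.0026, 0.026]
ee_rot: [-3.141, -0.001, -0.662]
force: [-0.9, 1.3, 5.4]
width: 0.0473
```

Request:
apply_moves(
  moves=[
    [-1,0,0,-0.003,0],
    [-1,0,0,-0.006,0],
    [-1,0,0,-0.01,0],
    [-1,0,0,-0.02,0],
    [-1,0,0,-0.03,0],
    [-1,0,0,-0.03,0],
    [-1,0,0,0,0],
  ],
)

```text
t: 7.4
eef_pos: [0.5167, -0.0023, 0.1309]
ee_rot: [-3.135, -0.006, -0.662]
force: [2.6, 0.5, -2.1]
width: 0.0469
```

```bash
python3 - <<'E'
from h import *
f=eyes.grab_frame('wrist');save(f,'w5.png')
f2=eyes.grab_frame('top');save(f2,'t5.png');measure(f2)
o=outline_of('mat',f2)
W=cloud(f2)
q=W[o[0]['region']][:,:2];print(cv2.minEnclosingCircle((q*1000).astype(np.float32)),np.nanmean(q,0))
plan(.575,.179,.124,-.665)
E
```

```text
green (array([ 0.62636481, -0.09082965]), (77.42880249023438, 80.50248718261719), 51.71403121948242, np.float64(0.014333900770163499), 181)
spool_green (array([ 0.62690076, -0.09009068]), 24.785926818847656, np.float64(0.06640680771145879), 170, array([ 0.62617797, -0.09136415]))
orange (array([ 0.51298987, -0.00159185]), (79.39791107177734, 76.2342300415039), 52.26448440551758, np.float64(0.013677404048838104), 211)
((490.4461669921875, 125.60839080810547), 75.2940444946289) [0.54022325 0.15509251]
6 [[1, np.float64(-0.0105), np.float64(-0.0302), np.float64(0.0001), np.float64(0.0)], [1, np.float64(-0.0105), np.float64(-0.0302), np.float64(0.0001), np.float64(0.0)], [1, np.float64(-0.0105), np.float64(-0.0302), np.float64(0.0001), np.float64(0.0)], [1, np.float64(-0.0106), np.float64(-0.0302), np.float64(0.0001), np.float64(0.0)], [1, np.float64(-0.0106), np.float64(-0.0302), np.float64(0.0001), np.float64(0.0)], [1, np.float64(-0.0106), np.float64(-0.0302), np.float64(0.0001), np.float64(0.0)]]
```

View pics/w5.png

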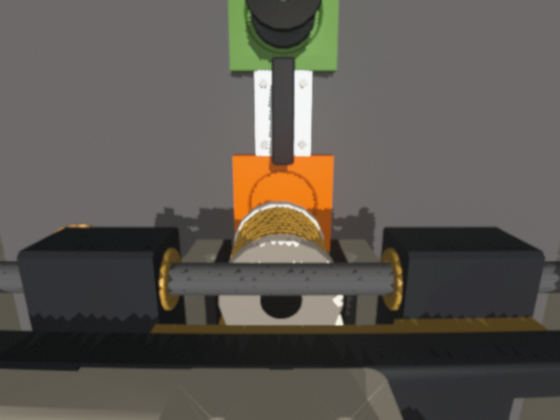

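Request:
apply_moves(
  moves=[
    [-1,-0.0105,-0.0302,0,0],
    [-1,-0.0105,-0.0302,0,0],
    [-1,-0.0105,-0.0302,0,0],
    [-1,-0.0105,-0.0302,0,0],
    [-1,-0.0105,-0.0302,0,0],
    [-1,-0.0105,-0.0302,0,0],
    [-1,0,0,0.03,0],
    [-1,0,0,0.03,0],
    [-1,0,0,0.02,0],
    [-1,0,0,0.01,0],
    [-1,0,0,0,0],
    [-1,0,0,0,0],
  ],
)

```text
t: 8.55
eef_pos: [0.5751, 0.1783, 0.034]
ee_rot: [3.14, 0.0, -0.663]
force: [0.6, 0.9, -1.0]
width: 0.0473
```

Request:
apply_moves(
  moves=[
    [-1,0,0,0.004,0],
    [-1,0,0,0.003,0],
    [-1,0,0,0.002,0],
    [-1,0,0,0,0],
  ],
)

```text
t: 8.88
eef_pos: [0.5754, 0.1787, 0.0259]
ee_rot: [-3.141, -0.0, -0.663]
force: [-0.5, -0.2, -2.1]
width: 0.0472
```

Request:
apply_moves(
  moves=[
    [-1,0,0,0.0015,0],
    [-1,0,0,0.001,0],
    [-1,0,0,0,0],
  ],
)

```text
t: 9.13
eef_pos: [0.576, 0.179, 0.024]
ee_rot: [-3.14, -0.001, -0.662]
force: [-1.3, 0.5, 3.5]
width: 0.0474
```

Request:
apply_moves(
  moves=[
    [1,0,0,0,0],
    [1,0,0,0,0],
    [1,0,0,0,0],
    [1,0,0,0,0],
    [1,0,0,0,0],
    [1,0,0,0,0],
    [1,0,0,-0.02,0],
    [1,0,0,-0.03,0],
    [1,0,0,-0.035,0],
    [1,0,0,-0.035,0],
    [1,0,0,0,0],
  ],
)

```text
t: 10.05
eef_pos: [0.5791, 0.1804, 0.1507]
ee_rot: [-3.132, -0.005, -0.661]
force: [1.3, 0.9, 0.8]
width: 0.0877
```

```bash
python3 - <<'E'
from h import *
f=eyes.grab_frame('side');save(f,'s6.png')
f2=eyes.grab_frame('top');r=measure(f2)
W=cloud(f); m=(np.hypot(W[...,0]-.576,W[...,1]-.179)<.05)&(W[...,2]>.058)&(W[...,2]<.072);q=W[m];print(len(q),q.mean(0),cv2.minEnclosingCircle((q[:,:2]*1000).astype(np.float32)))
plan(.6263,-.0905,.126,-.665)
a=cv2.imread('pics/s6.png')[100:390,120:380]; cv2.imwrite('pics/s6c.png',cv2.resize(a,None,fx=2,fy=2,interpolation=cv2.INTER_CUBIC))
E
```

```text
green (array([ 0.62654559, -0.09095589]), (78.48686981201172, 79.88518524169922), 51.74253463745117, np.float64(0.01427313246583184), 263)
spool_green (array([ 0.62643359, -0.09072076]), 23.936641693115234, np.float64(0.06655695016863072), 172, array([ 0.62585098, -0.09102661]))
orange (array([ 0.51231946, -0.0031955 ]), (77.39312744140625, 78.63531494140625), 50.88065719604492, np.float64(0.013421275949702216), 102)
305 [0.57563503 0.18267218 0.06364874] ((575.09716796875, 180.4208984375), 25.163610458374023)
8 [[1, np.float64(0.0257), np.float64(0.0227), np.float64(0.0024), np.float64(0.0)], [1, np.float64(0.0257), np.float64(0.0227), np.float64(0.0024), np.float64(0.0)], [1, np.float64(0.0257), np.float64(0.0227), np.float64(0.0024), np.float64(0.0)], [1, np.float64(0.0257), np.float64(0.0227), np.float64(0.0024), np.float64(0.0)], [1, np.float64(0.0257), np.float64(0.0227), np.float64(0.0024), np.float64(0.0)], [1, np.float64(0.0257), np.float64(0.0227), np.float64(0.0024), np.float64(0.0)], [1, np.float64(0.0257), np.float64(0.0227), np.float64(0.0024), np.float64(0.0)], [1, np.float64(0.0257), np.float64(0.0227), np.float64(0.0024), np.float64(0.0)]]
```

View pics/s6c.png

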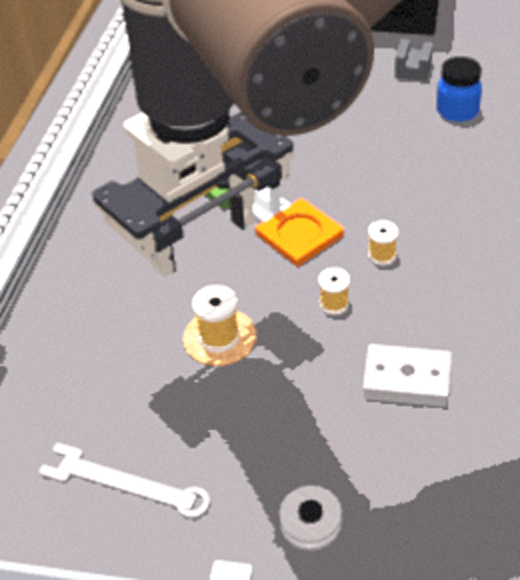

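Request:
apply_moves(
  moves=[
    [1,0.0257,0.0227,0,0],
    [1,0.0257,0.0227,0,0],
    [1,0.0257,0.0227,0,0],
    [1,0.0257,0.0227,0,0],
    [1,0.0257,0.0227,0,0],
    [1,0.0257,0.0227,0.005,0],
    [1,0.0257,0.0227,0.005,0],
    [1,0.0257,0.0227,0.01,0],
    [1,0,0,0,0],
    [1,0,0,0,0],
  ],
)

```text
t: 10.98
eef_pos: [0.6243, -0.093, 0.1205]
ee_rot: [3.139, 0.003, -0.666]
force: [-0.1, 0.5, 0.4]
width: 0.0877
```

```bash
python3 - <<'E'
from h import *
f=eyes.grab_frame('wrist');save(f,'w7.png');r=measure(f)
s=arm.get_state();print(s['t'],s['eef_pos'],s['ee_rot'])
plan(.6265,-.0905,.025,-.665,n=4)
E
```

```text
green (array([ 0.62770978, -0.09026818]), (78.74677276611328, 79.58665466308594), 52.044677734375, np.float64(0.014440944109795961), 5211)
spool_green (array([ 0.62736023, -0.09013852]), 24.111780166625977, np.float64(0.06656191739870773), 4187, array([ 0.62820006, -0.09099036]))
orange (array([ 0.54113922, -0.02235336]), (78.39096069335938, 13.198807716369629), 52.914939880371094, np.float64(0.014493692915919731), 515)
11.0333 [ 0.62471177 -0.09179577  0.12128655] [ 3.13966797e+00  2.15660742e-03 -6.64819075e-01]
4 [[1, np.float64(0.0002), np.float64(-0.0005), np.float64(0.0241), np.float64(0.0)], [1, np.float64(0.0002), np.float64(-0.0005), np.float64(0.0241), np.float64(0.0)], [1, np.float64(0.0002), np.float64(-0.0005), np.float64(0.0241), np.float64(0.0)], [1, np.float64(0.0002), np.float64(-0.0005), np.float64(0.0241), np.float64(0.0)]]
```

View pics/w7.png

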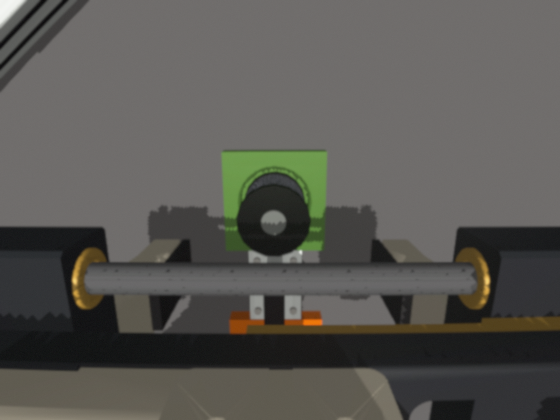

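Request:
apply_moves(
  moves=[
    [1,0.001,-0.003,0.01,0],
    [1,0,0,0.03,0],
    [1,0,0,0.03,0],
    [1,0,0,0.025,0],
    [1,0,0,0,0],
    [-1,0,0,0,0],
    [-1,0,0,0,0],
    [-1,0,0,0,0],
    [-1,0,0,0,0],
    [-1,0,0,0,0],
    [-1,0,0,0,0],
    [-1,0,0,0,0],
  ],
)

```text
t: 12.03
eef_pos: [0.6285, -0.0892, 0.0288]
ee_rot: [-3.141, -0.001, -0.663]
force: [-0.2, 0.5, 3.2]
width: 0.0472
```

Request:
apply_moves(
  moves=[
    [-1,0,0,0,0],
    [-1,0,0,0,0],
    [-1,0,0,0,0],
  ],
)

```text
t: 12.28
eef_pos: [0.6287, -0.0893, 0.0287]
ee_rot: [-3.141, -0.001, -0.663]
force: [-0.8, -0.2, 6.0]
width: 0.047
```

Request:
apply_moves(
  moves=[
    [-1,0,0,-0.003,0],
    [-1,0,0,-0.006,0],
    [-1,0,0,-0.01,0],
    [-1,0,0,-0.02,0],
    [-1,0,0,-0.03,0],
    [-1,0,0,-0.03,0],
    [-1,0,0,0,0],
    [-1,0,0,0,0],
  ],
)

```text
t: 12.95
eef_pos: [0.6296, -0.0889, 0.13]
ee_rot: [-3.138, -0.003, -0.663]
force: [-0.4, -0.4, -2.3]
width: 0.0472
```

```bash
python3 - <<'E'
from h import *
f=eyes.grab_frame('wrist');save(f,'w8.png');r=measure(f)
f=eyes.grab_frame('top');r=measure(f)
s=arm.get_state();print(s['t'],s['eef_pos'],s['ee_rot'])
plan(.5137,-.0018,.127,-.665)
E
```

```text
green (array([ 0.62821283, -0.09092226]), (78.61483001708984, 78.18595886230469), 51.670841217041016, np.float64(0.014098108022110756), 5340)
green (array([ 0.62182172, -0.08745651]), (78.54937744140625, 66.46173095703125), 52.267086029052734, np.float64(0.013273227618413541), 256)
orange (array([ 0.5136756 , -0.00278708]), (80.5829086303711, 79.99037170410156), 50.28608322143555, np.float64(0.013103954512086347), 269)
13.05 [ 0.62772009 -0.08901631  0.12689633] [-3.14155017e+00  6.51491067e-04 -6.63087969e-01]
4 [[1, np.float64(-0.0359), np.float64(0.0004), np.float64(-0.0), np.float64(0.0)], [1, np.float64(-0.0359), np.float64(0.0004), np.float64(-0.0), np.float64(0.0)], [1, np.float64(-0.0359), np.float64(0.0004), np.float64(-0.0), np.float64(0.0)], [1, np.float64(-0.0359), np.float64(0.0004), np.float64(-0.0), np.float64(0.0)]]
```

View pics/w8.png

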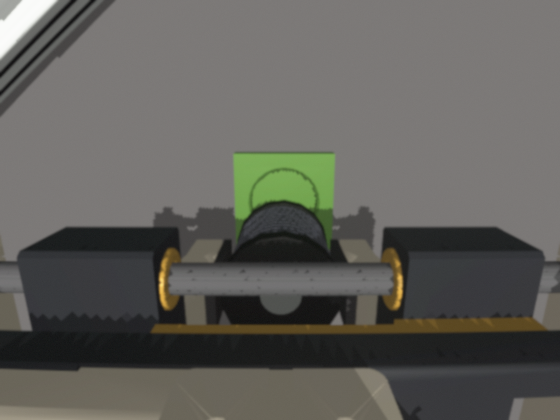

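Request:
apply_moves(
  moves=[
    [-1,-0.036,0.0003,0,0],
    [-1,-0.036,0.0003,0,0],
    [-1,-0.036,0.0003,0,0],
    [-1,-0.036,0.0003,0,0],
    [-1,0,0,0,0],
    [-1,0,0,0,0],
  ],
)

```text
t: 13.55
eef_pos: [0.5121, -0.0007, 0.1265]
ee_rot: [3.14, 0.001, -0.66]
force: [1.0, -0.2, -1.1]
width: 0.0476
```

```bash
python3 - <<'E'
from h import *
f=eyes.grab_frame('wrist');save(f,'w9.png');r=measure(f)
for i in range(3):
    s=arm.get_state();print(s['t'],s['eef_pos'],s['ee_rot']);f=eyes.grab_frame('top')
measure(f)
E
```

```text
green (array([ 0.61309991, -0.0789856 ]), (78.33500671386719, 43.50474548339844), 52.45313262939453, np.float64(0.013683534715560497), 4683)
spool_green (array([ 0.59097363, -0.06178033]), 8.211647033691406, np.float64(0.07325901582910097), 518, array([ 0.59104334, -0.06192034]))
orange (array([ 0.51447607, -0.00172358]), (79.50157165527344, 79.20137023925781), 52.138267517089844, np.float64(0.01405233695643443), 5554)
13.6 [ 0.51333621 -0.00109893  0.12660944] [ 3.14066483e+00  5.36738674e-04 -6.61096221e-01]
13.65 [ 0.51404242 -0.00141864  0.12665684] [ 3.14087969e+00  2.85436291e-04 -6.62055080e-01]
13.7 [ 0.51431833 -0.00166343  0.12658009] [ 3.14087754e+00  3.54099511e-04 -6.62861583e-01]
green (array([ 0.6268822 , -0.09081741]), (79.33452606201172, 79.54241943359375), 51.767208099365234, np.float64(0.013430995195805151), 348)
orange (array([ 0.51303284, -0.0014934 ]), (78.77854919433594, 76.83489227294922), 52.166786193847656, np.float64(0.013675514216795692), 208)
```

View pics/w9.png

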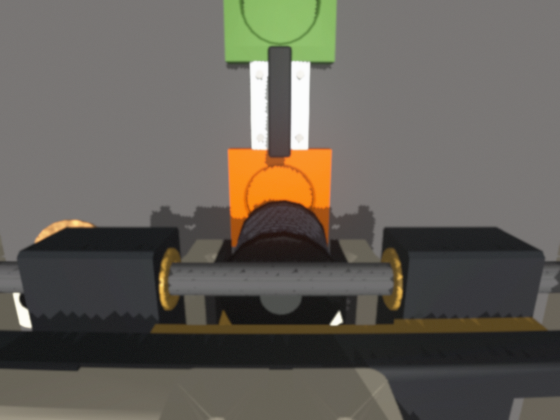

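Request:
apply_moves(
  moves=[
    [-1,0,0,0.03,0],
    [-1,0,0,0.03,0],
    [-1,0,0,0.02,0],
    [-1,0,0,0.005,0],
    [-1,0,0,0,0],
    [-1,0,0,0.003,0],
    [-1,0,0,0.003,0],
    [-1,0,0,0.002,0],
    [-1,0,0,0.001,0],
    [-1,0,0,0.001,0],
    [-1,0,0,0,0],
  ],
)

```text
t: 14.67
eef_pos: [0.5142, -0.0014, 0.0324]
ee_rot: [-3.141, -0.0, -0.663]
force: [-0.1, -0.1, -1.1]
width: 0.0471
```

Request:
apply_moves(
  moves=[
    [-1,0,0,0.0015,0],
    [-1,0,0,0.001,0],
    [-1,0,0,0.001,0],
    [-1,0,0,0,0],
    [-1,0,0,0,0],
  ],
)

```text
t: 15.08
eef_pos: [0.5142, -0.0015, 0.0288]
ee_rot: [-3.141, -0.0, -0.663]
force: [-0.6, -0.4, 3.1]
width: 0.0472
```

Contact at the expected height. Release and rise.

Request:
apply_moves(
  moves=[
    [1,0,0,0,0],
    [1,0,0,0,0],
    [1,0,0,0,0],
    [1,0,0,0,0],
    [1,0,0,0,0],
    [1,0,0,0,0],
    [1,0,0,-0.015,0],
    [1,0,0,-0.025,0],
    [1,0,0,-0.03,0],
    [1,0,0,-0.03,0],
    [1,0,0,0,0],
    [1,0,0,0,0],
  ],
)

```text
t: 16.08
eef_pos: [0.5153, -0.001, 0.1305]
ee_rot: [-3.138, -0.002, -0.663]
force: [0.1, -0.9, -0.2]
width: 0.0878
```

```bash
python3 - <<'E'
from h import *
f=eyes.grab_frame('wrist');save(f,'w10.png');r=measure(f)
f=eyes.grab_frame('top');measure(f)
s=arm.get_state();print(s['t'],s['eef_pos'],s['ee_rot'])
plan(.5755,.1795,.127,-.665)
E
```

```text
green (array([ 0.61450507, -0.08036662]), (77.95508575439453, 48.23776626586914), 51.934627532958984, np.float64(0.013687785917778028), 5664)
spool_green (array([ 0.59159369, -0.06238138]), 7.824855804443359, np.float64(0.073301991807537), 412, array([ 0.59172223, -0.0624806 ]))
orange (array([ 0.51390369, -0.00160526]), (79.32181549072266, 79.7791976928711), 52.06414794921875, np.float64(0.014422245087293839), 4602)
spool_orange (array([ 0.51300732, -0.00217193]), 24.14560890197754, np.float64(0.06651895968611268), 3829, array([ 0.51396074, -0.00281245]))
green (array([ 0.62602686, -0.09105081]), (77.70625305175781, 80.82188415527344), 51.88199234008789, np.float64(0.012973378443784434), 354)
orange (array([ 0.51264404, -0.00218655]), (78.93524169921875, 78.02405548095703), 51.25086975097656, np.float64(0.013950813421957253), 181)
spool_orange (array([ 0.51169745, -0.00322354]), 23.713245391845703, np.float64(0.0663336526342686), 89, array([5.06413655e-01, 3.89402253e-04]))
16.1833 [ 0.51357632 -0.00154498  0.1281416 ] [ 3.14146265e+00  4.63009347e-04 -6.63084578e-01]
6 [[1, np.float64(-0.0104), np.float64(-0.0301), np.float64(0.0002), np.float64(0.0)], [1, np.float64(-0.0104), np.float64(-0.0301), np.float64(0.0002), np.float64(0.0)], [1, np.float64(-0.0105), np.float64(-0.0301), np.float64(0.0002), np.float64(0.0)], [1, np.float64(-0.0105), np.float64(-0.0301), np.float64(0.0002), np.float64(0.0)], [1, np.float64(-0.0105), np.float64(-0.0301), np.float64(0.0002), np.float64(0.0)], [1, np.float64(-0.0105), np.float64(-0.0301), np.float64(0.0002), np.float64(0.0)]]
```

View pics/w10.png

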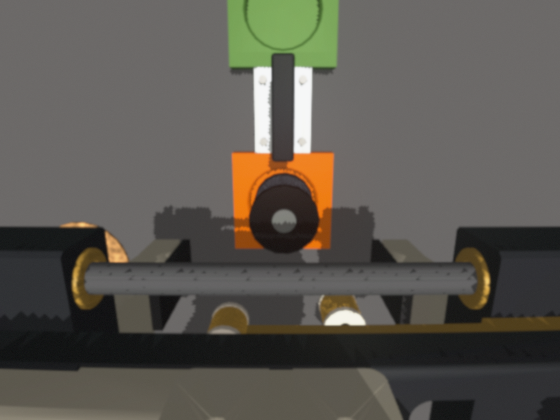

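Request:
apply_moves(
  moves=[
    [1,-0.0105,-0.0301,0,0],
    [1,-0.0105,-0.0301,0,0],
    [1,-0.0105,-0.0301,0,0],
    [1,-0.0105,-0.0301,0,0],
    [1,-0.0105,-0.0301,0,0],
    [1,-0.0105,-0.0301,0,0],
    [1,0,0,0,0],
    [1,0,0,0,0],
    [1,0,0,0,0],
  ],
)

```text
t: 16.93
eef_pos: [0.5745, 0.1792, 0.1269]
ee_rot: [3.139, 0.001, -0.662]
force: [-0.3, 0.3, -0.5]
width: 0.0873
```

```bash
python3 - <<'E'
from h import *
f=eyes.grab_frame('wrist');save(f,'w11.png')
W=cloud(f); m=(np.hypot(W[...,0]-.576,W[...,1]-.179)<.04)&(W[...,2]>.058)&(W[...,2]<.072);q=W[m];print(len(q),q.mean(0),cv2.minEnclosingCircle((q[:,:2]*1000).astype(np.float32)))
s=arm.get_state();print(s['t'],s['eef_pos'],s['ee_rot'])
E
```

```text
3905 [0.57632761 0.17909653 0.06450531] ((575.607421875, 179.72933959960938), 23.962451934814453)
16.9833 [0.57464441 0.17880374 0.12732841] [ 3.13925045e+00  8.64085682e-04 -6.63041169e-01]
```

View pics/w11.png

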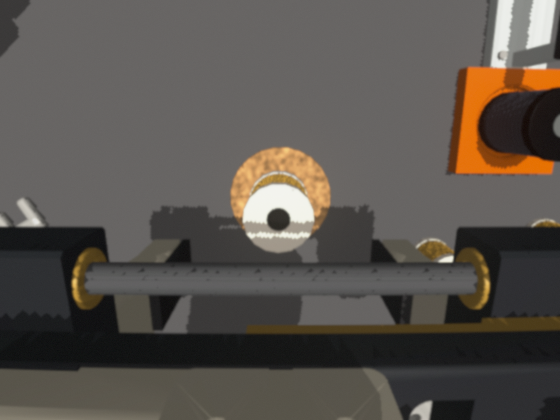

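Request:
apply_moves(
  moves=[
    [1,0,-0.001,0.02,0],
    [1,0,0,0.03,0],
    [1,0,0,0.03,0],
    [1,0,0,0.02,0],
    [1,0,0,0,0],
    [-1,0,0,0,0],
    [-1,0,0,0,0],
    [-1,0,0,0,0],
    [-1,0,0,0,0],
    [-1,0,0,0,0],
    [-1,0,0,0,0],
    [-1,0,0,0,0],
  ],
)

```text
t: 17.98
eef_pos: [0.5762, 0.1805, 0.0292]
ee_rot: [-3.141, -0.0, -0.663]
force: [0.0, -1.5, 3.1]
width: 0.0474
```

Request:
apply_moves(
  moves=[
    [-1,0,0,0,0],
    [-1,0,0,0,0],
    [-1,0,0,0,0],
  ],
)

```text
t: 18.23
eef_pos: [0.5763, 0.1804, 0.0291]
ee_rot: [-3.141, -0.0, -0.663]
force: [-1.7, -1.5, 5.8]
width: 0.0473
```

Request:
apply_moves(
  moves=[
    [-1,0,0,-0.003,0],
    [-1,0,0,-0.007,0],
    [-1,0,0,-0.02,0],
    [-1,0,0,-0.03,0],
    [-1,0,0,-0.03,0],
    [-1,0,0,-0.015,0],
    [-1,0,0,0,0],
    [-1,0,0,0,0],
  ],
)

```text
t: 18.9
eef_pos: [0.5762, 0.1807, 0.1345]
ee_rot: [-3.14, -0.0, -0.663]
force: [-0.5, -0.3, -3.1]
width: 0.0478
```

```bash
python3 - <<'E'
from h import *
f=eyes.grab_frame('wrist');save(f,'w12.png')
f=eyes.grab_frame('top')
s=arm.get_state();print(s['t'],s['eef_pos'],s['ee_rot'])
plan(.6268,-.0905,.135,-.664)
E
```

```text
19.0 [0.57520224 0.18004968 0.13245736] [ 3.13993761e+00  1.10009931e-03 -6.63175348e-01]
8 [[1, np.float64(0.0259), np.float64(0.0227), np.float64(-0.0003), np.float64(0.0)], [1, np.float64(0.0259), np.float64(0.0227), np.float64(-0.0003), np.float64(0.0)], [1, np.float64(0.0259), np.float64(0.0227), np.float64(-0.0003), np.float64(0.0)], [1, np.float64(0.0259), np.float64(0.0227), np.float64(-0.0003), np.float64(0.0)], [1, np.float64(0.0259), np.float64(0.0227), np.float64(-0.0003), np.float64(0.0)], [1, np.float64(0.0259), np.float64(0.0227), np.float64(-0.0003), np.float64(0.0)], [1, np.float64(0.0259), np.float64(0.0227), np.float64(-0.0003), np.float64(0.0)], [1, np.float64(0.0259), np.float64(0.0227), np.float64(-0.0003), np.float64(0.0)]]
```

View pics/w12.png

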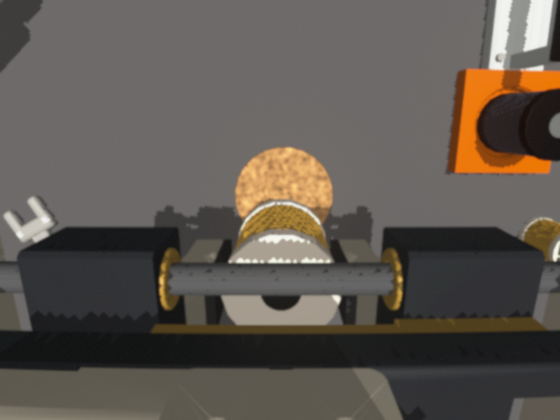

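Request:
apply_moves(
  moves=[
    [-1,0.0259,0.0227,0,0],
    [-1,0.0259,0.0227,0,0],
    [-1,0.0259,0.0227,0,0],
    [-1,0.0259,0.0227,0,0],
    [-1,0.0259,0.0227,0,0],
    [-1,0.0259,0.0227,0,0],
    [-1,0.0259,0.0227,0,0],
    [-1,0.0259,0.0227,0,0],
    [-1,0,0,0,0],
    [-1,0,0,0,0],
    [-1,0,0,0,0],
  ],
)

```text
t: 19.92
eef_pos: [0.6268, -0.0905, 0.1319]
ee_rot: [3.14, 0.002, -0.664]
force: [0.8, -0.2, -2.2]
width: 0.0476
```

```bash
python3 - <<'E'
from h import *
f=eyes.grab_frame('wrist');save(f,'w13.png');measure(f)
f=eyes.grab_frame('top');measure(f)
s=arm.get_state();print(s['t'],s['eef_pos'],s['ee_rot'])
E
```

```text
green (array([ 0.62814539, -0.09062828]), (79.11736297607422, 78.32919311523438), 52.05029296875, np.float64(0.01410467003057661), 5326)
green (array([ 0.62142303, -0.08758467]), (78.4065170288086, 66.73780822753906), 51.77274703979492, np.float64(0.013147311295759856), 268)
orange (array([ 0.51342694, -0.00215221]), (80.37673950195312, 79.35050964355469), 51.28489685058594, np.float64(0.014414860330120627), 179)
spool_orange (array([ 0.51190411, -0.00249604]), 23.934463500976562, np.float64(0.06634485496111342), 177, array([ 0.51184413, -0.00238723]))
20.0167 [ 0.62722417 -0.0894031   0.13271598] [ 3.14069501e+00  1.16455103e-03 -6.62007636e-01]
```

View pics/w13.png

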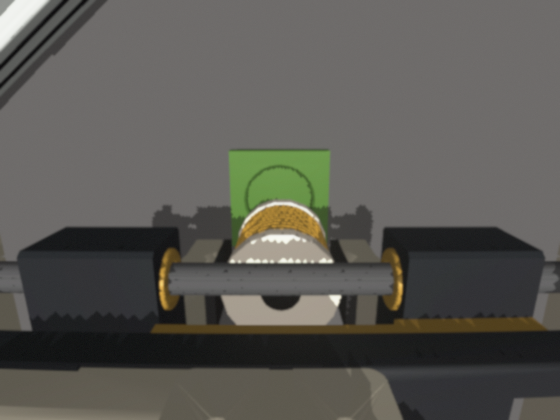

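Request:
apply_moves(
  moves=[
    [-1,0.0007,0,0.03,0],
    [-1,0,0,0.03,0],
    [-1,0,0,0.02,0],
    [-1,0,0,0.006,0],
    [-1,0,0,0,0],
    [-1,0,0,0.003,0],
    [-1,0,0,0.003,0],
    [-1,0,0,0.003,0],
    [-1,0,0,0.002,0],
    [-1,0,0,0.002,0],
    [-1,0,0,0.001,0],
    [-1,0,0,0,0],
  ],
)

```text
t: 21.02
eef_pos: [0.6282, -0.0907, 0.0335]
ee_rot: [3.142, 0.0, -0.663]
force: [0.6, 0.6, -2.1]
width: 0.0473
```

Request:
apply_moves(
  moves=[
    [-1,0,0,0.001,0],
    [-1,0,0,0.001,0],
    [-1,0,0,0.0005,0],
    [-1,0,0,0,0],
    [-1,0,0,0,0],
  ],
)

```text
t: 21.43
eef_pos: [0.6284, -0.0907, 0.0314]
ee_rot: [-3.141, -0.0, -0.663]
force: [-2.8, -0.8, 0.7]
width: 0.0474
```

Request:
apply_moves(
  moves=[
    [-1,0,0,0.0005,0],
    [-1,0,0,0,0],
    [1,0,0,0,0],
    [1,0,0,0,0],
    [1,0,0,0,0],
    [1,0,0,0,0],
    [1,0,0,0,0],
    [1,0,0,0,0],
    [1,0,0,-0.02,0],
    [1,0,0,-0.03,0],
    [1,0,0,-0.035,0],
    [1,0,0,-0.015,0],
  ],
)

```text
t: 22.43
eef_pos: [0.6302, -0.0908, 0.135]
ee_rot: [-3.139, -0.004, -0.662]
force: [0.4, 0.7, 1.4]
width: 0.0877
```

Request:
apply_moves(
  moves=[
    [1,0,0,0,0],
    [1,0,0,0,0],
  ],
)

```text
t: 22.6
eef_pos: [0.6289, -0.0905, 0.1319]
ee_rot: [-3.14, -0.002, -0.663]
force: [-0.5, -0.3, -1.0]
width: 0.0879
```

```bash
python3 - <<'E'
from h import *
f=eyes.grab_frame('wrist');save(f,'w14.png');measure(f)
W=cloud(f)
# handle
m=(np.hypot(W[...,0]-.57,W[...,1]+.046)<.045)&(W[...,2]>.067)&(W[...,2]<.078);q=W[m];print('handle',len(q),q.mean(0),cv2.minAreaRect((q[:,:2]*1000).astype(np.float32)))
f=eyes.grab_frame('top');measure(f)
W=cloud(f)
m=(np.hypot(W[...,0]-.57,W[...,1]+.046)<.04)&(W[...,2]>.067)&(W[...,2]<.078);q=W[m];print('handle',len(q))
s=arm.get_state();print(s['t'],s['eef_pos'],s['ee_rot'])
plan(.570,-.046,.127,-.664)
E
```

```text
green (array([ 0.62775299, -0.09041111]), (78.55091857910156, 79.2518539428711), 51.9981575012207, np.float64(0.01446359708560005), 4374)
spool_green (array([ 0.62770392, -0.09131046]), 24.014989852905273, np.float64(0.06653517219933534), 3800, array([ 0.62838584, -0.09193809]))
orange (array([ 0.5396275 , -0.02166515]), (79.30713653564453, 17.249080657958984), 55.04313659667969, np.float64(0.014581315829418018), 672)
handle 588 [ 0.57767912 -0.05167926  0.07334215] ((577.2862548828125, -51.53467559814453), (13.502767562866211, 23.971572875976562), 51.69718551635742)
green (array([ 0.62272607, -0.08790547]), (78.71865844726562, 69.64842224121094), 51.44184875488281, np.float64(0.014219060647785886), 196)
spool_green (array([ 0.62619269, -0.09197801]), 23.83267593383789, np.float64(0.06622944043891899), 150, array([ 0.6235832, -0.0901305]))
orange (array([ 0.51345203, -0.00247869]), (79.05467987060547, 80.51239013671875), 52.26176071166992, np.float64(0.013950309821594953), 179)
spool_orange (array([ 0.51223718, -0.00323836]), 23.956037521362305, np.float64(0.06630745611766886), 181, array([ 0.51186121, -0.00263651]))
handle 89
22.7 [ 0.62760867 -0.09061983  0.12977081] [ 3.14098977e+00  1.08180831e-03 -6.63094020e-01]
2 [[1, np.float64(-0.0364), np.float64(0.0001), np.float64(0.0014), np.float64(0.0)], [1, np.float64(-0.0364), np.float64(0.0002), np.float64(0.0014), np.float64(0.0)]]
```

View pics/w14.png

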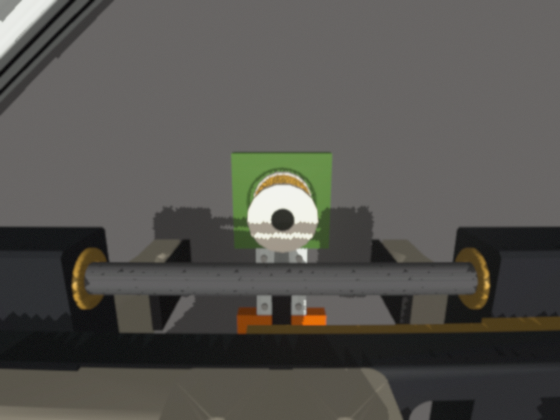

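Request:
apply_moves(
  moves=[
    [1,-0.0335,0,0,0],
    [1,-0.0335,0,0,0],
    [1,0,0,0,0],
    [1,0,0,0,0],
    [1,0,0,0,0],
  ],
)

```text
t: 23.12
eef_pos: [0.5754, -0.0493, 0.13]
ee_rot: [3.141, 0.0, -0.662]
force: [1.5, 0.3, -1.0]
width: 0.0876
```

```bash
python3 - <<'E'
from h import *
f=eyes.grab_frame('wrist');save(f,'w15.png');measure(f)
W=cloud(f)
m=(np.hypot(W[...,0]-.57,W[...,1]+.046)<.045)&(W[...,2]>.069)&(W[...,2]<.078);q=W[m];print('handle',len(q),q.mean(0),cv2.minAreaRect((q[:,:2]*1000).astype(np.float32)))
f=eyes.grab_frame('top');
s=arm.get_state();print(s['t'],s['eef_pos'],s['ee_rot'])
plan(.5745,-.0497,.045,-.664,n=4)
E
```

```text
green (array([ 0.62738629, -0.09013106]), (78.19638061523438, 78.77239990234375), 52.0185546875, np.float64(0.014415199505823595), 4266)
spool_green (array([ 0.62779755, -0.09140303]), 24.060285568237305, np.float64(0.06644770523503818), 4723, array([ 0.62805166, -0.09168528]))
orange (array([ 0.51431073, -0.00207661]), (78.92853546142578, 79.41253662109375), 52.201778411865234, np.float64(0.014571763063914), 1927)
spool_orange (array([ 0.51536584, -0.00393662]), 23.888870239257812, np.float64(0.06648671405505108), 1772, array([ 0.52080829, -0.00807276]))
handle 1722 [ 0.57538719 -0.0496536   0.07332872] ((574.4332275390625, -49.09728240966797), (13.654172897338867, 54.293601989746094), 51.661319732666016)
23.2167 [ 0.57585656 -0.04970346  0.13001113] [ 3.14094362e+00  3.29613929e-04 -6.62998399e-01]
4 [[1, np.float64(-0.0003), np.float64(0.0002), np.float64(0.0213), np.float64(0.0)], [1, np.float64(-0.0003), np.float64(0.0002), np.float64(0.0213), np.float64(0.0)], [1, np.float64(-0.0003), np.float64(0.0002), np.float64(0.0213), np.float64(0.0)], [1, np.float64(-0.0003), np.float64(0.0002), np.float64(0.0213), np.float64(0.0)]]
```

View pics/w15.png

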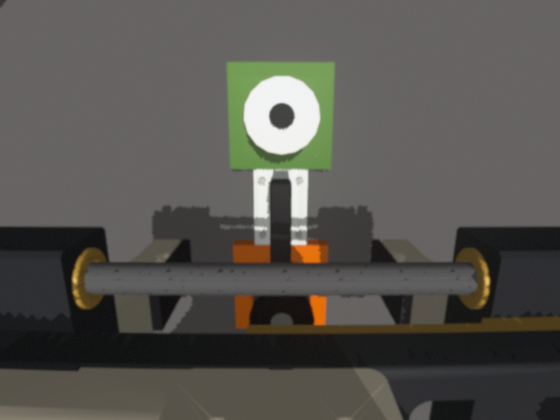

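Request:
apply_moves(
  moves=[
    [1,0,0,0.025,0],
    [1,0,0,0.025,0],
    [1,0,0,0.02,0],
    [1,0,0,0.01,0],
    [1,0,0,0.005,0],
    [1,0,0,0,0],
    [-1,0,0,0,0],
    [-1,0,0,0,0],
    [-1,0,0,0,0],
    [-1,0,0,0,0],
    [-1,0,0,0,0],
    [-1,0,0,0,0],
  ],
  newtons=45,
)

```text
t: 24.22
eef_pos: [0.5757, -0.0493, 0.0461]
ee_rot: [-3.141, -0.001, -0.663]
force: [1.1, 0.0, -0.4]
width: 0.0533
```

Request:
apply_moves(
  moves=[
    [-1,0,0,0,0],
    [-1,0,0,0,0],
    [-1,0,0,0,0],
    [-1,0,0,0,0],
    [-1,0,0,0,0],
    [-1,0,0,0,0],
    [-1,0,0,0,0],
    [-1,0,0,0,0],
  ],
)

```text
t: 24.88
eef_pos: [0.5755, -0.0493, 0.0455]
ee_rot: [-3.141, -0.0, -0.663]
force: [-0.0, 0.6, -0.8]
width: 0.0139
```

Request:
apply_moves(
  moves=[
    [-1,0,0,0,0],
    [-1,0,0,0,0],
    [-1,0,0,0,0],
  ],
)

```text
t: 25.13
eef_pos: [0.5755, -0.0493, 0.0455]
ee_rot: [-3.141, -0.0, -0.663]
force: [1.3, 1.4, -1.1]
width: 0.0133
```

```bash
python3 - <<'E'
from h import *
f=eyes.grab_frame('wrist');save(f,'w16.png');measure(f)
f=eyes.grab_frame('side');save(f,'s16.png')
s=arm.get_state();print(s['t'],s['eef_pos'],s['ee_rot'],s['force'],s['width'])
a=cv2.imread('pics/s16.png')[100:390,120:380]; cv2.imwrite('pics/s16c.png',cv2.resize(a,None,fx=2,fy=2,interpolation=cv2.INTER_CUBIC))
E
```

```text
green (array([ 0.62739325, -0.09027913]), (79.30226135253906, 79.24559020996094), 52.004207611083984, np.float64(0.014418508804484254), 8635)
spool_green (array([ 0.62763092, -0.09169846]), 24.12604331970215, np.float64(0.06646262533806782), 12188, array([ 0.62817117, -0.09199436]))
25.2333 [ 0.57550622 -0.04936822  0.04549138] [-3.14152491e+00 -1.81740613e-05 -6.62782453e-01] [ 0.81173612 -0.23189159 -2.31970101] 0.013678026410372066
```

View pics/s16c.png

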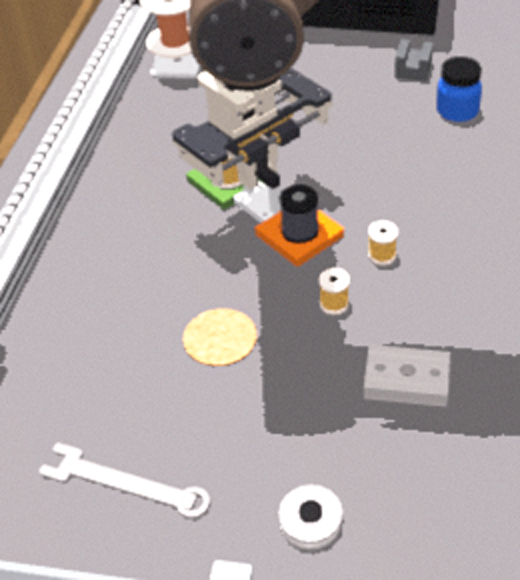

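View pics/w16.png

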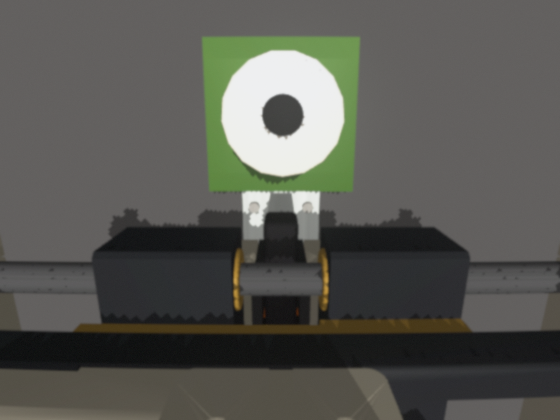

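Gripped at 14 mm, brass in green, grey in orange. First a small slow lift to check level.

Request:
apply_moves(
  moves=[
    [-1,0,0,-0.001,0],
    [-1,0,0,-0.002,0],
    [-1,0,0,-0.004,0],
    [-1,0,0,-0.005,0],
    [-1,0,0,-0.005,0],
    [-1,0,0,-0.003,0],
    [-1,0,0,0,0],
    [-1,0,0,0,0],
  ],
  newtons=55,
)

```text
t: 25.9
eef_pos: [0.5756, -0.0494, 0.0659]
ee_rot: [-3.141, -0.0, -0.663]
force: [-0.4, 0.9, -6.3]
width: 0.0132
```

```bash
cat >> h.py <<'E'
def tilt(f,dz,C=(0.6277,-0.0905)):
    W=cloud(f)
    out=[]
    m=color_mask(f,'green')&(np.hypot(W[...,0]-C[0],W[...,1]-C[1])<.06)&(abs(W[...,2]-.014-dz)<.015)
    t=(np.hypot(W[...,0]-C[0],W[...,1]-C[1])<.03)&(abs(W[...,2]-.0665-dz)<.012)
    for n,mm in(('block',m),('spooltop',t)):
        P=W[mm]
        A=np.c_[P[:,:2]-P[:,:2].mean(0),np.ones(len(P))];c=np.linalg.lstsq(A,P[:,2],rcond=None)[0]
        print(n,len(P),'slopes',c[:2].round(4),'z',c[2].round(4), 'along x',round(c[0]*.787-c[1]*.616,4))
E
python3 - <<'E'
from h import *
f=eyes.grab_frame('wrist');save(f,'w17.png');measure(f);tilt(f,.02)
s=arm.get_state();print(s['t'],s['eef_pos'],s['ee_rot'],s['force'],s['width'],s['moment'])
E
```

```text
block 8707 slopes [-0.0013  0.0027] z 0.0348 along x -0.0027
spooltop 12165 slopes [-0.0015  0.0029] z 0.0868 along x -0.0029
25.95 [ 0.57534632 -0.04939653  0.06560019] [-3.14141242e+00  6.14286788e-05 -6.63025782e-01] [ 0.76440084 -0.7556601  -8.22700572] 0.013488571582486062 [ 0.03333285  0.03212417 -0.00521183]
```

View pics/w17.png

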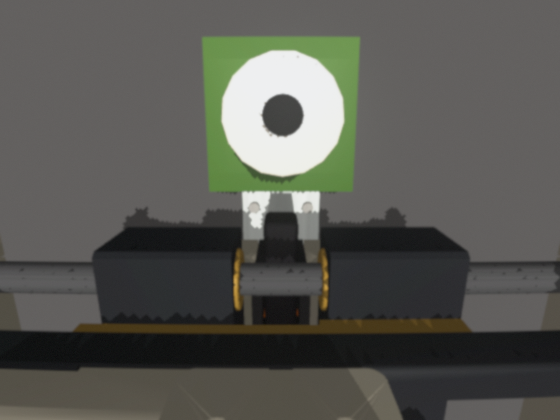

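Level within 3 mrad. Lift another 80 mm.

Request:
apply_moves(
  moves=[
    [-1,0,0,-0.004,0],
    [-1,0,0,-0.008,0],
    [-1,0,0,-0.01,0],
    [-1,0,0,-0.012,0],
    [-1,0,0,-0.012,0],
    [-1,0,0,-0.012,0],
    [-1,0,0,-0.01,0],
    [-1,0,0,-0.007,0],
    [-1,0,0,-0.004,0],
    [-1,0,0,-0.002,0],
    [-1,0,0,0,0],
    [-1,0,0,0,0],
  ],
)

```text
t: 26.95
eef_pos: [0.5751, -0.0494, 0.1461]
ee_rot: [3.141, 0.001, -0.663]
force: [-0.6, -0.4, -7.3]
width: 0.0134
```

Request:
apply_moves(
  moves=[
    [-1,0,0,0,0],
    [-1,0,0,0,0],
    [-1,0,0,0,0],
    [-1,0,0,0,0],
    [-1,0,0,0,0],
    [-1,0,0,0,0],
  ],
)

```text
t: 27.45
eef_pos: [0.5754, -0.0494, 0.1465]
ee_rot: [3.141, 0.0, -0.663]
force: [0.0, -0.0, -7.0]
width: 0.0137
```

```bash
python3 - <<'E'
from h import *
f=eyes.grab_frame('wrist');save(f,'w18.png');tilt(f,.1)
f=eyes.grab_frame('side');save(f,'s18.png')
s=arm.get_state();print(s['t'],s['eef_pos'],s['ee_rot'],s['force'],s['width'],abs(s['qd']).max())
W=cloud(f);m=color_mask(f,'orange')&(np.hypot(W[...,0]-.514,W[...,1]+.002)<.07);print('orange z',np.median(W[m][:,2]),m.sum())
t=(np.hypot(W[...,0]-.514,W[...,1]+.002)<.024)&(W[...,2]>.15);print('grey top',np.percentile(W[t][:,2],90),t.sum())
a=cv2.imread('pics/s18.png')[100:390,120:380]; cv2.imwrite('pics/s18c.png',cv2.resize(a,None,fx=2,fy=2,interpolation=cv2.INTER_CUBIC))
E
```

```text
block 8715 slopes [-0.0017  0.0022] z 0.1153 along x -0.0028
spooltop 12154 slopes [-0.0027  0.0021] z 0.1673 along x -0.0035
27.55 [ 0.57544414 -0.04942663  0.1465345 ] [ 3.14155159e+00  5.54625735e-05 -6.62821138e-01] [ 0.39050416 -0.65873243 -8.41279246] 0.013712529839381371 0.002225464325546991
orange z 0.11367256812411541 430
grey top 0.1687094453270282 276
```

View pics/s18c.png

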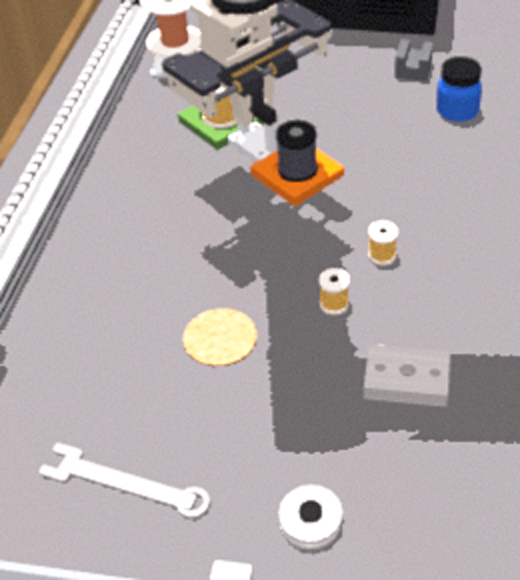

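The carrier is about 101 mm above the bench, level and steady, with both spools home.

```bash
python3 -c "
from station import job
print(job.job_done())"
```

```text
the job is handed in; nothing more can be done
None
```

I swapped the two spools using the mat, then lifted the carrier by its handle and handed the job in at about t = 27.6 s. No verdict was reported.

- **Swap, checked on the bench:** the wrist camera put both spool tops at 66.5 mm, which matches fully home. Grey was within about 1–2 mm of the centre of the orange seat, and brass within about 1.5 mm of the centre of the green seat.
- **Lift, checked at the end:** the underside was about 101 mm above the bench. The green block and the top of the brass spool were tilted by about 3 mrad. The grip command was 55 N with the jaws shut to 13.7 mm on the handle, the tool force read about 8 N down, and the arm was still. The side picture showed both spools in place and the other things on the bench unmoved.
- **What went wrong:** on the approach I turned the tool the wrong way, because a positive turn lowers the yaw. The arm swung to about (0.86, 0.35), the edge of its reach, before I corrected it. It touched nothing there.
- **Weaker checks:** the grey spool's final pose was checked only coarsely from the side picture, with its top at 168.7 mm against about 167 mm expected. No final check failed.

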